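# Index the chassis swivel to its next notch

## Task

Turn the chassis swivel on the bench to the next notch, anticlockwise seen from above: pull its spring ring up to free the pin, swing the swivel round, and let the pin drop fully home in the very next notch it comes to, not the one after, then let go. Go gently, feeling for the notch and never forcing the pin sideways, and leave the jar, screwdriver and spool where they are.

Things in the scene. Friction and masses are not known exactly. Their poses are not given: they have to be found in the camera images.
- base: Round grey cast base of the swivel, 230 mm diameter, 35 mm tall, fixed to the bench at a varying place and yaw; origin at the centre of its underside on the swivel's vertical axis, z up. A raised steel rim runs on it round one side of the swivel, 79 to 101 mm from the axis, top 45 mm above the bench, cut by notches; the locking pin travels over it on a circle of 90 mm radius.
- start_notch (a point): Middle of the starting notch, level with the rim's top. Notches are 10.5 mm wide along the circle, 10 mm deep. The next notch is set anew each time 0.62 to 1.13 rad (36 to 64 degrees) anticlockwise about the base's axis; its angle is not measured, but the gap in the rim shows from above. The notch 38 degrees past it is the wrong one.
- swivel_top (a point): Centre of the top of the aluminium swivel disc (140 mm diameter), 62 mm above the bench, on the axis; a brass slot-car chassis 118 mm long is clamped on it, its highest point 95 mm above the bench. x points at the ring.
- swivel (a joint): Angle of the swivel about the base's vertical axis, rad, about 0 at the start (pin in the starting notch, side play 0.014 rad each way), growing anticlockwise seen from above; range -0.2 to 2.2. It turns with a light friction of 0.15 Nm and stays where it is left.
- ring (a joint): Lift of the spring ring with its pin, m: 0 = pin fully home in a notch, 0.008 = the pin's tip is level with the rim (it rides on the rim at this value when let go between notches), 0.014 = end of travel. The spring pulls down with 6 N at 0, 10 N at 0.014.
- ring_grip (a point): Centre of the steel pull ring, 112 mm above the bench when the pin is home, 90 mm from the axis; moves with ring and swivel. Upright ring, 42 mm outer, 22 mm inner diameter, of 10 mm round bar, pinched across its 10 mm. x: radially outward, in the ring's plane; y: tangential, anticlockwise, across the 10 mm; z up. Below it a 12 mm stem and a 25 mm wide housing, top 85 mm above the bench.
- pin: Steel locking pin fixed under the ring, 8 mm diameter with a round tip, running down through the housing; origin at the ring's centre, same axes as ring_grip. It slides easily on the rim (friction 0.2). It must not be loaded by more than 35 N; riding on the rim under its spring loads it by about 8 N.
- jar: Small paint jar, 48 mm diameter, 62 mm tall, standing on the bench; origin at the centre of its underside. A bystander.
- driver: Screwdriver lying on the bench; origin near its middle, at the underside. A bystander.
- spool: Small metal solder spool, 44 mm diameter, 30 mm tall, standing; origin at the centre of its underside. A bystander.
There are look-alikes about, which are no part of the job. Several things have the shape of the base; the one meant has the colours described above.

How it is judged:
By the outcome, as a careful person would: the job done as asked, in the order asked, and still so for the second after the job is handed in, with the robot touching nothing.
It also fails if it takes over 58 s, if anything falls off the work surface, if the arm or the gripper's body presses on something with over 40 N, if the wrist force passes 120 N, or if a joint passes its speed limit or range.

## Robot

A 6-joint arm with a two-finger parallel gripper is mounted at the origin on the work surface. World frame = base frame: x ahead of the robot, y to its left, z up, the work surface at z = 0. Lengths are in m, angles in degrees, forces in N, time in s.
With the tool pointing down it reaches from about 0.4 to 0.825 m from the base axis. Payload 7 kg.
Tool frame: the origin (TCP) lies at the very end of the fingers, on their centre line; the grasp point (between the pads) lies 19 mm behind it; z points along the fingers, y is the line along which they close (so a half turn about z gives the same grasp; the last joint's range is limited). The gripper opens to 88 mm and grips with 3 to 60 N. Pads are 19 mm wide; open, the fingers measure 130 mm over their backs; the gripper's body (78 mm by 193 mm) begins 47 mm behind the grasp point.
Start: joints at [90.476, 20.546, 0.682, 0, -70.136, -16.507], TCP at [0.186, 0.649, 0.227] pointing down, gripper open.
Joint ranges: [-176.03, 176.03], [-82.01, 121.73], [-58.28, 71.71], [-173.87, 95.51], [-174.79, -0.11], [-173.66, 173.66]. Speed limits (degrees/s): [136.94, 136.94, 172.46, 180, 180, 180].

## Interface

Orientations are given as [roll, pitch, yaw] about the fixed x, y, z axes, in that order (R = Rz(yaw) Ry(pitch) Rx(roll)).
In Python, from plant import get_state, capture, close_job, regions_of gives the robot as it stands.
- The arm moves only by the tool jog_arm, never from a script. Its argument "moves" is a list of rows, each a list of 3 entries, a list of its own where there are three numbers: the shift along the tool's x, y, z in cm, then the turn about the tool's z in degrees, then the finger opening in cm, from 0 to 8.76. A call has 1 to 12 rows; each row shifts and turns the commanded pose from where the row before left it, along the tool's axes as they then stand; what a row does not reach is not made up. A row lasts 1/8 s, in which the tool goes at most 62.5 mm and 10.7 degrees, less where a joint would pass 70% of its speed; a pose out of reach is approached as far as the arm can. A call is refused whole if a number of a shift passes 6.25 or a number of a turn 10.7, either way. A call with a gripper value outside its range is refused whole. The fingers move at their own pace and stop on an object; "newtons" is the grip in N (left out, the last holds). Time passes only in rows, so rows that do not move let the fingers close. It gives the time, the measured TCP pose, the force, the opening and the grip force at its end, in the units of the state.
- get_state(): the state, without advancing time (a new reading comes with each control period).
- capture(name): name is "side" or "top"; returns a dict with "pixels" (400x640x3 uint8, blue, green, red), "mtx" (3x3 intrinsics, pixels), "world_from_camera" (4x4, takes a point from camera to world coordinates). Camera axes: x right, y down, z forward; pixel columns grow to the right and rows downward; lengths in m; the calibration is good to about 2 mm. A picture is of the moment at which its call begins. There is no depth.
- close_job(): hands the job in; it is judged then, once.
Trained networks look in a picture, given as the dict that the camera call returned (one of the last four; its "shot" number tells which), for a name from the list of things; names that differ only in an ending like _2 or _b are one class to them, and where a whole thing is asked for, a point or a joint stands for the part that bears it (a point fixed in the world has none). Each returns a list of dicts, best first, with "confidence" (0 to 1); they miss things now and then, are a little off and sometimes report something else, mostly with a low value. They report only what shows in the picture. A call takes as long as a camera call. They do not tell look-alikes from the thing itself.
- regions_of(picture, thing): "pixels" (400x640 bool, what is visible of it) and "pixel" ([column, row] in pixels, amid what is visible of it).
The state is a dict: "time_s": time; "joints": joint angles; "qd": joint speeds; "joint_torque": joint torques, N m; "tcp_pos": TCP position; "eef_rot": TCP orientation; "contact_force": force on the tool from outside, world axes, zero at the start; "moment": the same for the moment, N m; "gripper_width": finger opening in m; "gripper_force": force on a finger pad.
Only numpy, scipy, OpenCV 4.12 (cv2) and the standard library are available. Lean on these libraries where they do the work, as an engineer would, in place of code of your own. Each camera call takes 0.05 s, during which the arm holds its last target. There are 200 camera calls.

## Working session

There is one attempt and no reset: what is moved stays moved. The work goes in short steps, Python scripts to look and compute and a tool call to move; the robot and the scene stay as the last step left them, time stands still between calls to the robot, and variables do not carry over. Pictures are saved under pics/ and viewed, at most 10 in all, crops included, and the job is handed in when it is done.

Besides the shell and the picture viewer there is one more tool, called after "Emit:" as name(argument=value, ...) on one line, values as JSON. jog_arm: Moves the arm, as the interface text tells. Its arguments: {"type":"object","properties":{"moves":{"type":"array"},"newtons":{"type":"number"}},"required":["moves"]}

```bash
mkdir -p pics; cat > h.py <<'E'
import numpy as np, cv2
from plant import get_state, capture, close_job, regions_of
def ray(c,px):
    d=np.linalg.inv(c["mtx"])@np.array([px[0],px[1],1.]); T=np.array(c["world_from_camera"])
    return T[:3,3],T[:3,:3]@d
def atz(c,px,z):
    o,d=ray(c,px); return o+d*(z-o[2])/d[2]
def proj(c,p):
    T=np.linalg.inv(np.array(c["world_from_camera"])); q=T[:3,:3]@np.array(p)+T[:3,3]; q=np.array(c["mtx"])@q; return q[:2]/q[2]
def tri(c1,p1,c2,p2):
    o1,d1=ray(c1,p1);o2,d2=ray(c2,p2)
    s=np.linalg.lstsq(np.c_[d1,-d2],o2-o1,rcond=None)[0]
    a,b=o1+d1*s[0],o2+d2*s[1]; return (a+b)/2,np.linalg.norm(a-b)
E
python3 - <<'E'
from h import *
np.set_printoptions(precision=3,suppress=True)
for n in("top","side"):
    c=capture(n); cv2.imwrite(f"pics/{n}1.png",c["pixels"])
    print(n,np.array(c["world_from_camera"]),c["mtx"][0])
    for t in("base","swivel_top","ring_grip","jar","driver","spool"):
        print(t,[(round(r["confidence"],2),np.round(r["pixel"]),r["pixels"].sum(),atz(c,r["pixel"],.05)) for r in regions_of(c,t)])
print(get_state())
E
```

```text
top [[-0.016 -0.99   0.139  0.399]
 [-1.     0.014 -0.019  0.004]
 [ 0.016 -0.139 -0.99   1.385]
 [ 0.     0.     0.     1.   ]] [462.364   0.    319.054]
base [(0.74, array([376., 255.]), np.int64(4773), array([ 0.42 , -0.183,  0.05 ])), (0.56, array([282., 213.]), np.int64(4410), array([0.544, 0.088, 0.05 ]))]
swivel_top [(0.84, array([376., 257.]), np.int64(2028), array([ 0.413, -0.182,  0.05 ]))]
ring_grip [(0.63, array([412., 265.]), np.int64(64), array([ 0.391, -0.285,  0.05 ]))]
jar [(0.82, array([212., 252.]), np.int64(219), array([0.434, 0.288, 0.05 ]))]
driver []
spool [(0.64, array([212., 181.]), np.int64(185), array([0.643, 0.29 , 0.05 ])), (0.62, array([284., 212.]), np.int64(1992), array([0.546, 0.08 , 0.05 ]))]
side [[-0.988 -0.113  0.104  0.482]
 [-0.154  0.733 -0.663  0.637]
 [-0.001 -0.671 -0.741  0.82 ]
 [ 0.     0.     0.     1.   ]] [378.737   0.    322.617]
base [(0.77, array([328., 248.]), np.int64(5489), array([0.55 , 0.118, 0.05 ])), (0.63, array([385., 176.]), np.int64(3838), array([ 0.424, -0.15 ,  0.05 ]))]
swivel_top [(0.57, array([332., 231.]), np.int64(
[... 295 characters left out ...]
y([365., 327.]), np.int64(610), array([0.445, 0.302, 0.05 ]))]
driver [(0.62, array([366., 120.]), np.int64(240), array([ 0.499, -0.403,  0.05 ]))]
spool [(0.66, array([272., 322.]), np.int64(387), array([0.64 , 0.321, 0.05 ]))]
{'time_s': 0.7, 'joints': array([ 90.476,  20.545,   0.679,  -0.001, -70.135, -16.507]), 'qd': array([-0.086,  0.009,  0.031,  0.02 , -0.041,  0.058]), 'joint_torque': array([ -0.001, -58.217,  29.325,   7.001,   0.012,  -0.   ]), 'tcp_pos': array([0.186, 0.649, 0.227]), 'eef_rot': array([179.999,   0.001, -16.032]), 'contact_force': array([-0.232, -0.542,  1.073]), 'moment': array([-0.024, -0.046, -0.067]), 'gripper_force': 0.0, 'gripper_width': 0.08779810273512154}
```

```bash
python3 - <<'E'
import cv2
a=cv2.imread("pics/top1.png")[150:310,180:440]; b=cv2.imread("pics/side1.png")[90:360,230:450]
cv2.imwrite("pics/t1.png",cv2.resize(a,None,fx=3,fy=3,interpolation=2)); cv2.imwrite("pics/s1.png",cv2.resize(b,None,fx=2.2,fy=2.2,interpolation=2))
E
```

```text
(no output)
```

View pics/t1.png

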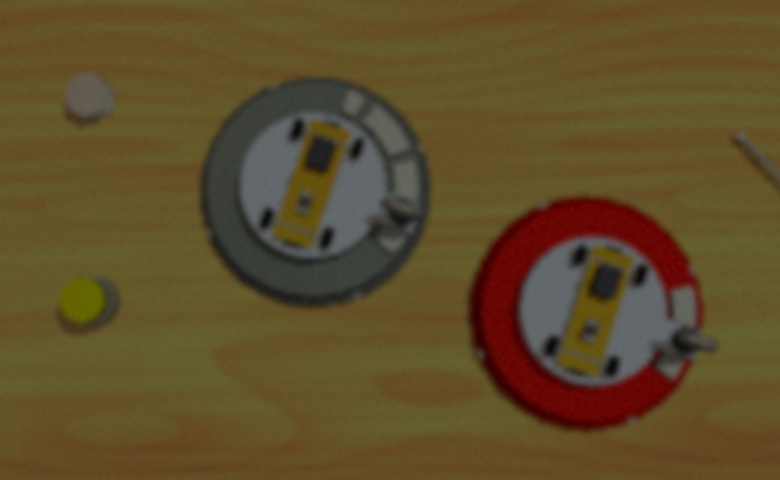

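View pics/s1.png

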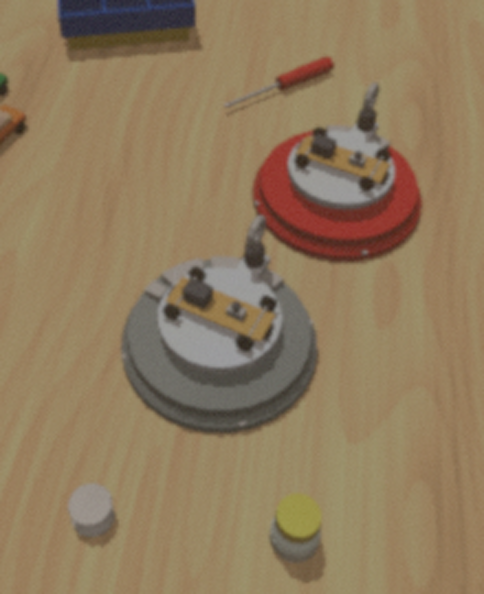

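The top crop shows the grey base centred near px (285,213), with its ring near (314,220). The next notch gap is near (314,202) and the wrong one near (302,186). The red base is a look-alike. The jar (yellow) and the spool are well to the left, and the driver is far right.

```bash
cat > m.py <<'E'
from h import *
np.set_printoptions(precision=4,suppress=True)
t=capture("top"); s=capture("side")
def pick(c,n,ref,R):
    return [r for r in regions_of(c,n) if np.linalg.norm(np.array(r["pixel"])-ref)<R]
def circ(c,m,z):
    cn=max(cv2.findContours(m.astype(np.uint8),0,1)[0],key=len)
    P=np.array([atz(c,q,z)[:2] for q in cv2.convexHull(cn)[:,0]])
    (x,y),r=cv2.minEnclosingCircle(P.astype(np.float32)); return np.array([x,y,r])
C=[]
for c,ref in((t,(284,213)),(s,(330,245))):
    for r in pick(c,"base",ref,20)[:1]: print("base",circ(c,r["pixels"],.035))
    for r in pick(c,"swivel_top",ref,25)[:1]: print("swiv",circ(c,r["pixels"],.062))
a=pick(t,"ring_grip",(314,220),15); b=pick(s,"ring_grip",(346,196),15)
print([r["pixel"] for r in a],[r["pixel"] for r in b])
# grey disc edge on top: hsv segmentation of non-wood
hsv=cv2.cvtColor(t["pixels"],cv2.COLOR_BGR2HSV)
m=((hsv[...,1]<90)); k=np.zeros_like(m); k[170:256,240:330]=1; m&=k
m=cv2.morphologyEx(m.astype(np.uint8),cv2.MORPH_OPEN,np.ones((5,5)))
print("grey seg",circ(t,m,.03),m.sum())
for nm,px in(("next",(314,202.3)),("wrong",(301.7,186)),("ringtop",(314,220))): print(nm,atz(t,px,.045 if nm!="ringtop" else .112))
print("tri",tri(t,(313.5,220),s,(347,193)))
if a and b: print("tri2",tri(t,a[0]["pixel"],s,b[0]["pixel"]))
E
python3 m.py
python3 - <<'E'
import cv2
b=cv2.imread("pics/side1.png")[170:300,270:390]
c=cv2.imread("pics/top1.png")[165:265,240:340]
b=cv2.resize(b,(480,520),interpolation=2); c=cv2.resize(c,(520,520),interpolation=2)
import numpy as np
cv2.imwrite("pics/d1.png",cv2.resize(np.hstack([cv2.convertScaleAbs(c,None,1.6,0)[:,100:],b[:,:360]]),None,fx=1,fy=1))
E
```

```text
base [0.5444 0.079  0.1139]
swiv [0.5408 0.0627 0.0884]
base [0.5448 0.0555 0.1589]
swiv [0.5405 0.0422 0.1166]
[] [[345.1, 193.7]]
grey seg [0.5466 0.0802 0.1132] 3963
next [ 0.5756 -0.0059  0.045 ]
wrong [0.6244 0.0294 0.045 ]
ringtop [ 0.5175 -0.0047  0.112 ]
tri (array([ 0.5184, -0.0033,  0.1202]), np.float64(0.0032457752727597677))
```

View pics/d1.png

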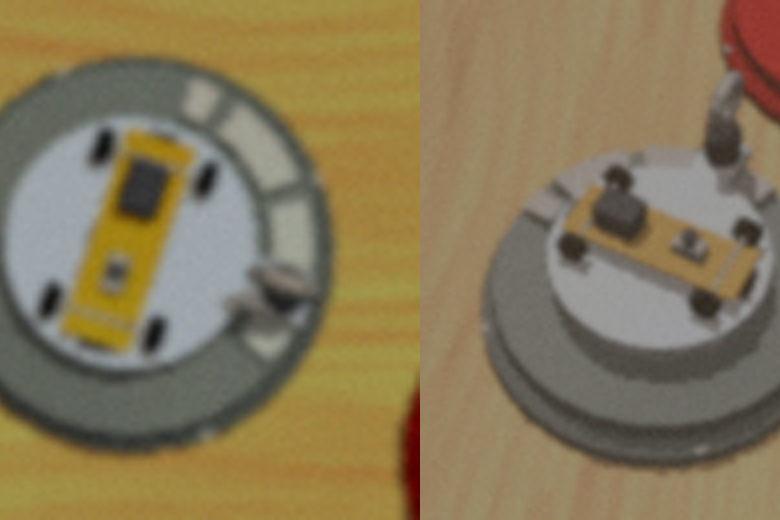

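```bash
cat > plan.py <<'E'
import sys; from h import *
from scipy.spatial.transform import Rotation as R
def plan(p1,yaw1,N,p0=None,yaw0=None,w=5):
    s=get_state(); p0=s["tcp_pos"] if p0 is None else p0; yaw0=s["eef_rot"][2] if yaw0 is None else yaw0
    p=np.array(p0,float); y=yaw0; out=[]
    for i in range(1,N+1):
        f=i/N; q=np.array(p0)+f*(np.array(p1)-p0)
        d=np.round(R.from_euler("xyz",[180,0,y],degrees=True).inv().apply(q-p)*100,1); t=round(yaw0+f*(yaw1-yaw0)-y,0)*-1
        out.append([d.tolist(),t,w]); p=p+R.from_euler("xyz",[180,0,y],degrees=True).apply(d/100); y-=t
    return out,p,y
E
python3 -c "
from plan import *
print(*plan(np.array([.5175,-.004,.20]),-108.1,15),sep='\n')"
```

```text
[[[3.3, 3.6, 0.2], np.float64(6.0), 5], [[3.7, 3.2, 0.2], np.float64(6.0), 5], [[4.0, 2.8, 0.1], np.float64(6.0), 5], [[4.3, 2.4, 0.2], np.float64(7.0), 5], [[4.5, 1.8, 0.2], np.float64(6.0), 5], [[4.7, 1.3, 0.2], np.float64(6.0), 5], [[4.8, 0.9, 0.1], np.float64(6.0), 5], [[4.8, 0.4, 0.2], np.float64(6.0), 5], [[4.9, -0.2, 0.2], np.float64(6.0), 5], [[4.8, -0.7, 0.2], np.float64(6.0), 5], [[4.8, -1.2, 0.1], np.float64(7.0), 5], [[4.5, -1.7, 0.2], np.float64(6.0), 5], [[4.4, -2.2, 0.2], np.float64(6.0), 5], [[4.1, -2.7, 0.2], np.float64(6.0), 5], [[3.8, -3.0, 0.2], np.float64(6.0), 5]]
[ 0.51715224 -0.00414135  0.19955533]
-108.03044463263386
```

Emit:
jog_arm(moves=[[[3.3, 3.6, 0.2], 6, 5], [[3.7, 3.2, 0.2], 6, 5], [[4.0, 2.8, 0.1], 6, 5], [[4.3, 2.4, 0.2], 7, 5], [[4.5, 1.8, 0.2], 6, 5], [[4.7, 1.3, 0.2], 6, 5], [[4.8, 0.9, 0.1], 6, 5], [[4.8, 0.4, 0.2], 6, 5], [[4.9, -0.2, 0.2], 6, 5], [[4.8, -0.7, 0.2], 6, 5], [[4.8, -1.2, 0.1], 7, 5], [[4.5, -1.7, 0.2], 6, 5]])

```text
time_s: 2.6
tcp_pos: [0.4519, 0.1255, 0.206]
eef_rot: [-179.9, 0.0, -90.2]
contact_force: [0.4, 0.7, -0.1]
gripper_width: 0.0497
gripper_force: 0.0
```

Emit:
jog_arm(moves=[[[4.4, -2.2, 0.2], 6, 5], [[4.1, -2.7, 0.2], 6, 5], [[3.8, -3.0, 0.2], 6, 5], [[0, 0, 0], 0, 5], [[0, 0, 0], 0, 5]])

```text
time_s: 3.22
tcp_pos: [0.517, -0.0043, 0.1995]
eef_rot: [180.0, 0.0, -108.1]
contact_force: [-0.3, -0.2, 0.0]
gripper_width: 0.0504
gripper_force: 0.0
```

```bash
python3 - <<'E'
from h import *
s=capture("side"); t=capture("top")
p=get_state()["tcp_pos"]
for z in(p[2],.133,.112): print(z,proj(s,[p[0],p[1],z]))
a=s["pixels"][130:250,280:400]
cv2.imwrite("pics/s2.png",cv2.resize(a,None,fx=5,fy=5,interpolation=2))
E
```

```text
0.199744136390461 [349.9022848  170.31519496]
0.133 [348.48413071 189.68390699]
0.112 [348.06837115 195.36222305]
```

View pics/s2.png

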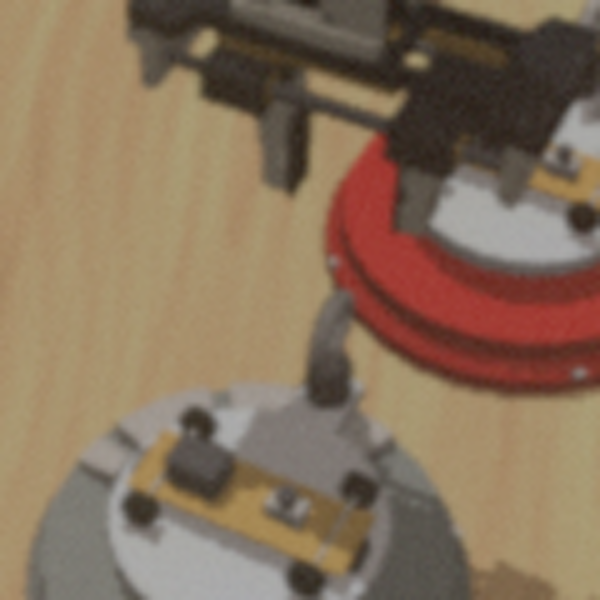

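The fingers straddle the ring symmetrically, with tips at crop (285,190) and (410,230) and the ring at (335,320), so I'll descend.

Emit:
jog_arm(moves=[[[0, 0, 2.0], 0, 5], [[0, 0, 2.5], 0, 5], [[0, 0, 2.5], 0, 5], [[0, 0, 2.0], 0, 5], [[0, 0, 1.2], 0, 4], [[0, 0, 0], 0, 3], [[0, 0, 0], 0, 2.4], [[0, 0, 0], 0, 2.0], [[0, 0, 0], 0, 2.0]], newtons=5)

```text
time_s: 4.45
tcp_pos: [0.5174, -0.0041, 0.0981]
eef_rot: [-180.0, 0.0, -108.0]
contact_force: [0.1, 0.5, 0.0]
gripper_width: 0.0204
gripper_force: 0.0
```

Emit:
jog_arm(moves=[[[0, 0, 0], 0, 1.7], [[0, 0, 0], 0, 1.5], [[0, 0, 0], 0, 1.5]])

```text
time_s: 4.82
tcp_pos: [0.5176, -0.0042, 0.0977]
eef_rot: [-180.0, 0.0, -108.0]
contact_force: [1.8, -1.0, 0.5]
gripper_width: 0.0149
gripper_force: 0.9
```

Emit:
jog_arm(moves=[[[0, -0.2, 0], 0, 1.5], [[0, 0, 0], 0, 1.3], [[0, 0, 0], 0, 1.2], [[0, 0, 0], 0, 1.2]])

```text
time_s: 5.32
tcp_pos: [0.519, -0.0048, 0.0975]
eef_rot: [180.0, -0.0, -108.0]
contact_force: [-0.1, -0.5, -0.2]
gripper_width: 0.0118
gripper_force: 0.3
```

Emit:
jog_arm(moves=[[[0, 0, 0], 0, 1.0], [[0, 0, 0], 0, 0.8], [[0, 0, 0], 0, 0.5], [[0, 0, 0], 0, 0.5]], newtons=12)

```text
time_s: 5.82
tcp_pos: [0.5192, -0.0048, 0.0976]
eef_rot: [-180.0, 0.0, -108.0]
contact_force: [1.9, -1.8, -2.2]
gripper_width: 0.0099
gripper_force: 12.0
```

Emit:
jog_arm(moves=[[[0, 0, 0], 0, 0.5], [[0, 0, 0], 0, 0.5]], newtons=35)

```text
time_s: 6.08
tcp_pos: [0.5192, -0.0048, 0.0976]
eef_rot: [-180.0, 0.0, -108.0]
contact_force: [3.3, -1.2, -2.0]
gripper_width: 0.0095
gripper_force: 34.9
```

Emit:
jog_arm(moves=[[[0, 0, -0.2], 0, 0.5], [[0, 0, -0.2], 0, 0.5], [[0, 0, -0.2], 0, 0.5], [[0, 0, 0], 0, 0.5]])

```text
time_s: 6.58
tcp_pos: [0.5189, -0.0047, 0.1035]
eef_rot: [180.0, 0.0, -108.0]
contact_force: [4.6, 0.2, -8.5]
gripper_width: 0.0096
gripper_force: 34.9
```

Emit:
jog_arm(moves=[[[0, 0, -0.2], 0, 0.5], [[0, 0, -0.2], 0, 0.5], [[0, 0, -0.1], 0, 0.5], [[0, 0, 0], 0, 0.5]])

```text
time_s: 7.08
tcp_pos: [0.5189, -0.0047, 0.1085]
eef_rot: [180.0, 0.0, -108.0]
contact_force: [3.3, 1.2, -9.6]
gripper_width: 0.0093
gripper_force: 34.9
```

```bash
cat > arc.py <<'E'
# arc about the base axis: rows of `step` deg CCW, from measured pose
import sys; from plan import *
C=np.array([.545,.0795]); 
def arc(n,step,p,yaw,dz=0):
    v=p[:2]-C; out=[]; q=p[:2].copy()
    for i in range(1,n+1):
        a=np.radians(step*i); tgt=C+np.array([[np.cos(a),-np.sin(a)],[np.sin(a),np.cos(a)]])@v
        Rm=R.from_euler("xyz",[180,0,yaw],degrees=True)
        d=np.round(Rm.inv().apply(np.r_[tgt-q,0])*100,2); out.append([d[:2].tolist(),-step]); q=q+Rm.apply(d/100)[:2]; yaw+=step
    return out
s=get_state(); p=s["tcp_pos"]; v=p[:2]-C
print(p,np.hypot(*v),np.degrees(np.arctan2(v[1],v[0])),s["contact_force"],s["moment"])
for r in arc(int(sys.argv[1]),float(sys.argv[2]),p,s["eef_rot"][2]): print(r)
E
python3 arc.py 4 2
```

```text
[ 0.51885885 -0.00470295  0.10851663] 0.08816743959596975 -107.24717127728755 [ 3.25204589  1.23538031 -9.56322543] [ 0.51189618 -1.27007905 -0.26062966]
[[-0.01, -0.31], -2.0]
[[-0.01, -0.31], -2.0]
[[-0.01, -0.3], -2.0]
[[-0.01, -0.31], -2.0]
```

Emit:
jog_arm(moves=[[[-0.005, -0.31, 0], -2, 0.5], [[-0.005, -0.31, 0], -2, 0.5], [[-0.005, -0.31, 0], -2, 0.5], [[0, 0, 0], 0, 0.5]])

```text
time_s: 7.58
tcp_pos: [0.5278, -0.0074, 0.1083]
eef_rot: [180.0, -0.0, -102.1]
contact_force: [2.9, -0.9, -11.7]
gripper_width: 0.0094
gripper_force: 34.9
```

Emit:
jog_arm(moves=[[[-0.005, -0.31, 0], -2, 0.5], [[-0.005, -0.31, 0], -2, 0.5], [[-0.005, -0.31, 0], -2, 0.5], [[-0.005, -0.31, 0], -2, 0.5], [[-0.005, -0.31, 0], -2, 0.5], [[-0.005, -0.31, 0], -2, 0.5], [[0, 0, 0], 0, 0.5]])

```text
time_s: 8.45
tcp_pos: [0.5463, -0.01, 0.1083]
eef_rot: [179.9, -0.1, -90.0]
contact_force: [3.4, -6.0, -10.8]
gripper_width: 0.0095
gripper_force: 35.0
```

Emit:
jog_arm(moves=[[[-0.005, -0.31, 0], -2, 0.5], [[-0.005, -0.31, 0], -2, 0.5], [[-0.005, -0.31, 0], -2, 0.5], [[-0.005, -0.31, 0], -2, 0.5], [[0, 0, 0], 0, 0.5]])

```text
time_s: 9.07
tcp_pos: [0.5589, -0.0096, 0.1085]
eef_rot: [180.0, -0.1, -82.0]
contact_force: [4.9, -8.6, -10.4]
gripper_width: 0.0092
gripper_force: 35.0
```

```bash
python3 arc.py 1 2; python3 - <<'E'
from h import *
s=capture("side"); t=capture("top")
a=s["pixels"][150:260,270:390];b=t["pixels"][170:250,260:340]
cv2.imwrite("pics/s3.png",np.hstack([cv2.resize(a,(480,440),interpolation=2)[:,:400],cv2.resize(b,(440,440),interpolation=2)[:,:400]]))
E
```

```text
[ 0.55893686 -0.00961636  0.10846722] 0.09019956631594801 -81.11154256153475 [  4.93101874  -8.63602892 -10.36784568] [-2.98004876 -1.82460261 -0.36762924]
[[-0.01, -0.31], -2.0]
```

View pics/s3.png

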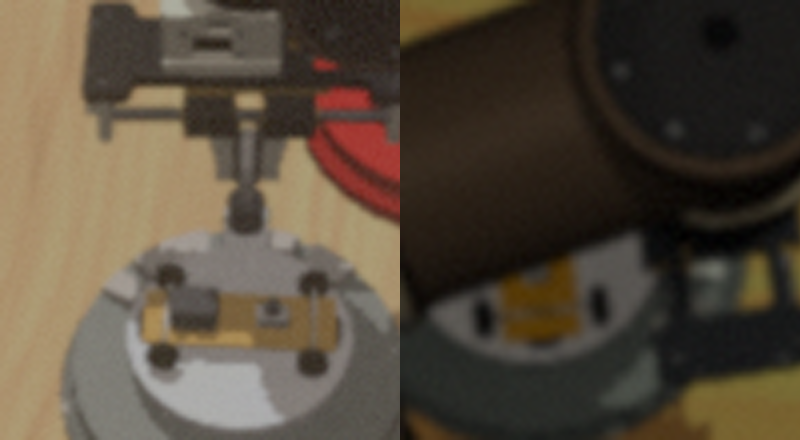

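The pin is lifted 11 mm at about 26° of swing, and the ring sits squarely between the fingers (crop (247,150)). The tool sits slightly too far inward (about 9 N radial force), so I'll ease it outward and go on.

Emit:
jog_arm(moves=[[[0.05, 0, 0], 0, 0.5], [[0.01, -0.16, 0], -1, 0.5], [[0.01, -0.16, 0], -1, 0.5], [[0.01, -0.16, 0], -1, 0.5], [[0, 0, 0], 0, 0.5]])

```text
time_s: 9.8
tcp_pos: [0.5638, -0.0091, 0.1085]
eef_rot: [180.0, -0.1, -79.0]
contact_force: [4.2, -5.6, -9.6]
gripper_width: 0.0094
gripper_force: 35.0
```

```bash
python3 arc.py 1 2
```

```text
[ 0.56382274 -0.00911496  0.10849236] 0.0905919758466423 -78.00800849342353 [ 4.18693661 -5.63912551 -9.63066845] [-1.88238044 -1.44939531 -0.37785308]
[[-0.01, -0.32], -2.0]
```

Emit:
jog_arm(moves=[[[0.03, 0, 0.1], 0, 0.5], [[0, 0, 0.1], 0, 0.5], [[0, 0, 0], 0, 0.5], [[0, 0, 0], 0, 1.3], [[0, 0, 0], 0, 1.3], [[0, 0, 0], 0, 1.3]], newtons=10)

```text
time_s: 10.55
tcp_pos: [0.5641, -0.0084, 0.1072]
eef_rot: [-179.9, 0.0, -79.0]
contact_force: [-1.0, 0.6, -0.4]
gripper_width: 0.0127
gripper_force: 0.0
```

Emit:
jog_arm(moves=[[[0, -0.08, 0], -0.5, 1.3], [[0, -0.08, 0], -0.5, 1.3], [[0, -0.08, 0], -0.5, 1.3], [[0, -0.08, 0], -0.5, 1.3], [[0, 0, 0], 0, 1.3]])

```text
time_s: 11.18
tcp_pos: [0.5657, -0.0083, 0.1063]
eef_rot: [179.9, 0.0, -77.0]
contact_force: [-5.7, 0.9, 3.8]
gripper_width: 0.013
gripper_force: 2.7
```

Emit:
jog_arm(moves=[[[0, -0.08, 0], -0.5, 1.3], [[0, -0.08, 0], -0.5, 1.3], [[0, 0, 0], 0, 1.3]])

```text
time_s: 11.55
tcp_pos: [0.5674, -0.008, 0.1063]
eef_rot: [179.9, 0.0, -76.0]
contact_force: [-3.7, 0.3, 3.2]
gripper_width: 0.013
gripper_force: 2.5
```

Emit:
jog_arm(moves=[[[0, -0.08, 0], -0.5, 1.3], [[0, -0.08, 0], -0.5, 1.3], [[0, -0.08, 0], -0.5, 1.3], [[0, -0.08, 0], -0.5, 1.3]])

```text
time_s: 12.05
tcp_pos: [0.5695, -0.0075, 0.1062]
eef_rot: [179.8, 0.0, -74.0]
contact_force: [-8.1, -0.7, 5.2]
gripper_width: 0.0133
gripper_force: 3.7
```

Emit:
jog_arm(moves=[[[0, -0.08, 0], -0.5, 1.3], [[0, -0.08, 0], -0.5, 1.3]])

```text
time_s: 12.3
tcp_pos: [0.5712, -0.0071, 0.1062]
eef_rot: [179.8, 0.0, -73.0]
contact_force: [-6.6, -2.0, 4.8]
gripper_width: 0.013
gripper_force: 3.7
```

Emit:
jog_arm(moves=[[[0, -0.06, 0], -0.4, 1.3], [[0, -0.06, 0], -0.4, 1.3], [[0, 0, 0], 0, 1.3]])

```text
time_s: 12.68
tcp_pos: [0.5745, -0.0061, 0.1064]
eef_rot: [-180.0, -0.0, -72.2]
contact_force: [-1.4, -0.9, -1.9]
gripper_width: 0.0132
gripper_force: 0.7
```

Emit:
jog_arm(moves=[[[0, -0.06, 0], -0.4, 1.3], [[0, -0.06, 0], -0.4, 1.3], [[0, 0, 0], 0, 1.3]])

```text
time_s: 13.05
tcp_pos: [0.576, -0.0054, 0.1069]
eef_rot: [-179.9, -0.0, -71.4]
contact_force: [0.4, -0.3, -0.3]
gripper_width: 0.0133
gripper_force: 0.0
```

```bash
python3 - <<'E'
from h import *
s=capture("side"); p=get_state()["tcp_pos"]
for z in(.133,.141,.085): print(z,(proj(s,[p[0],p[1],z])-[290,160])*8)
a=s["pixels"][160:230,290:370]
cv2.imwrite("pics/s4.png",cv2.resize(a,None,fx=8,fy=8,interpolation=2))
E
```

```text
0.133 [280.44332724 211.69657131]
0.141 [280.54609868 193.96932596]
0.085 [279.85279565 313.5585162 ]
```

View pics/s4.png

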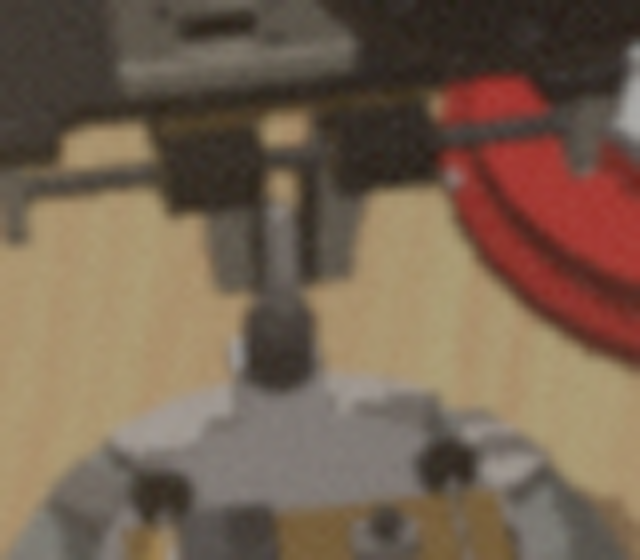

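The ring top is at about row 205 in the crop, near the "home" prediction of 211, and the fingers sit clear either side. I'll probe gently for side resistance.

Emit:
jog_arm(moves=[[[0, -0.06, 0], -0.4, 1.3], [[0, -0.06, 0], -0.4, 1.3], [[0, 0, 0], 0, 1.3]])

```text
time_s: 13.48
tcp_pos: [0.5766, -0.0053, 0.1066]
eef_rot: [-180.0, -0.0, -70.6]
contact_force: [-0.2, 0.4, -0.1]
gripper_width: 0.0128
gripper_force: 0.0
```

Emit:
jog_arm(moves=[[[0, -0.06, 0], 0, 1.3], [[0, 0, 0], 0, 1.3]])

```text
time_s: 13.72
tcp_pos: [0.5771, -0.0051, 0.1066]
eef_rot: [-180.0, -0.0, -70.6]
contact_force: [-0.6, -0.1, -0.2]
gripper_width: 0.0131
gripper_force: 0.0
```

Emit:
jog_arm(moves=[[[0, -0.06, 0], 0, 1.3], [[0, -0.03, 0], 0, 1.3], [[0, 0, 0], 0, 1.3]])

```text
time_s: 14.1
tcp_pos: [0.5778, -0.0049, 0.1065]
eef_rot: [180.0, 0.0, -70.6]
contact_force: [-0.5, -0.6, 0.3]
gripper_width: 0.0129
gripper_force: 0.4
```

Emit:
jog_arm(moves=[[[0, -0.06, 0], 0, 1.3], [[0, 0, 0], 0, 1.3]])

```text
time_s: 14.35
tcp_pos: [0.5783, -0.0047, 0.1065]
eef_rot: [180.0, -0.0, -70.6]
contact_force: [-2.1, -1.4, 1.0]
gripper_width: 0.0134
gripper_force: 0.8
```

Emit:
jog_arm(moves=[[[0, -0.06, 0], 0, 1.3], [[0, 0, 0], 0, 1.3]])

```text
time_s: 14.6
tcp_pos: [0.5791, -0.0045, 0.1065]
eef_rot: [180.0, -0.0, -70.6]
contact_force: [-1.4, -1.0, 1.0]
gripper_width: 0.0128
gripper_force: 0.7
```

Emit:
jog_arm(moves=[[[0, -0.05, 0], 0, 1.3], [[0, 0, 0], 0, 1.3]])

```text
time_s: 14.85
tcp_pos: [0.5796, -0.0043, 0.1065]
eef_rot: [180.0, -0.0, -70.6]
contact_force: [-1.2, -1.4, 0.1]
gripper_width: 0.0127
gripper_force: 0.7
```

Emit:
jog_arm(moves=[[[0, -0.05, 0], 0, 1.3], [[0, 0, 0], 0, 1.3]])

```text
time_s: 15.1
tcp_pos: [0.58, -0.0041, 0.1065]
eef_rot: [180.0, -0.0, -70.6]
contact_force: [-1.0, -1.7, 0.7]
gripper_width: 0.0129
gripper_force: 0.7
```

Emit:
jog_arm(moves=[[[0, -0.05, 0], 0, 1.3], [[0, 0, 0], 0, 1.3]])

```text
time_s: 15.35
tcp_pos: [0.5805, -0.0039, 0.1066]
eef_rot: [180.0, -0.0, -70.6]
contact_force: [-0.9, -1.4, -0.3]
gripper_width: 0.0129
gripper_force: 0.7
```

Emit:
jog_arm(moves=[[[0, -0.04, 0], 0, 1.3], [[0, 0, 0], 0, 1.3]])

```text
time_s: 15.6
tcp_pos: [0.5808, -0.0038, 0.1065]
eef_rot: [180.0, -0.0, -70.6]
contact_force: [-1.8, -1.1, 0.5]
gripper_width: 0.0133
gripper_force: 0.9
```

```bash
python3 - <<'E'
from h import *
s=capture("side"); p=get_state()["tcp_pos"]
for z in(.133,.141): print(z,(proj(s,[p[0],p[1],z])-[290,160])*8)
a=np.mean([capture("side")["pixels"] for _ in range(6)],0).astype(np.uint8)[160:230,290:370]
b=cv2.imread("pics/side1.png")[160:230,310:380]
cv2.imwrite("pics/s5.png",np.hstack([cv2.resize(x,None,fx=8,fy=8,interpolation=2)[:,:400] for x in(a,b)]))
E
```

```text
0.133 [264.08625321 213.80099917]
0.141 [264.08575878 196.07571321]
```

View pics/s5.png

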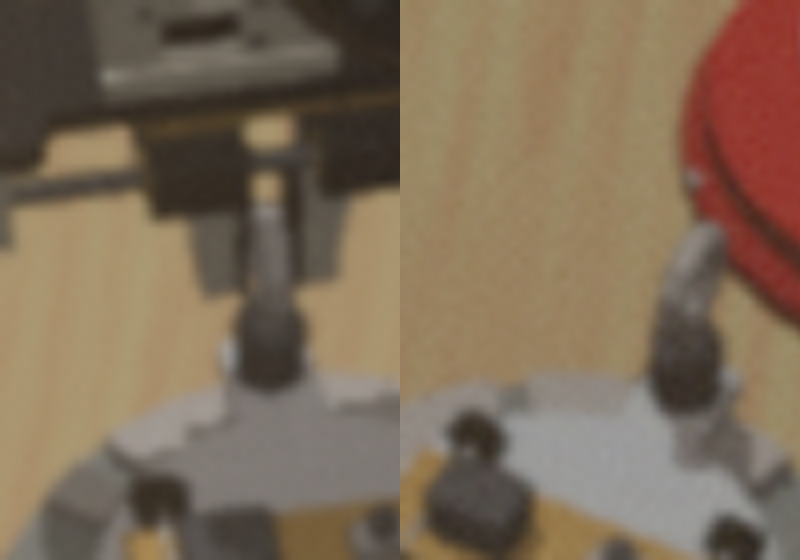

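Compared with the home picture (right), the ring-to-housing distance now (left: ring top 205, housing bottom 388) matches "home". I'll confirm this by touching the ring's top with closed fingers, which should meet it at z≈0.133.

Emit:
jog_arm(moves=[[[0, 0.15, 0], 0, 2.5], [[0, 0, 0], 0, 3], [[0, 0, -1], 0, 3], [[0, 0, -2], 0, 3], [[0, 0, -1.5], 0, 3], [[0, 0, 0], 0, 1], [[0, 0, 0], 0, 0], [[0, 0, 0], 0, 0], [[0, 0, 0], 0, 0]])

```text
time_s: 17.08
tcp_pos: [0.5792, -0.0043, 0.151]
eef_rot: [179.9, 0.0, -70.6]
contact_force: [0.4, -0.2, -1.1]
gripper_width: 0.001
gripper_force: 0.0
```

Emit:
jog_arm(moves=[[[0, 0, 0.4], 0, 0], [[0, 0, 0.2], 0, 0], [[0, 0, 0.1], 0, 0], [[0, 0, 0], 0, 0]])

```text
time_s: 17.58
tcp_pos: [0.5794, -0.0043, 0.1445]
eef_rot: [180.0, -0.0, -70.6]
contact_force: [-0.0, -0.4, 0.7]
gripper_width: 0.0002
gripper_force: 0.0
```

Emit:
jog_arm(moves=[[[0, 0, 0.1], 0, 0], [[0, 0, 0.1], 0, 0], [[0, 0, 0.1], 0, 0], [[0, 0, 0.1], 0, 0], [[0, 0, 0], 0, 0]])

```text
time_s: 18.2
tcp_pos: [0.5794, -0.0043, 0.1404]
eef_rot: [180.0, 0.0, -70.6]
contact_force: [0.1, 0.4, -0.8]
gripper_width: 0.0
gripper_force: 0.0
```

Emit:
jog_arm(moves=[[[0, 0, 0.1], 0, 0], [[0, 0, 0.1], 0, 0], [[0, 0, 0.1], 0, 0], [[0, 0, 0], 0, 0]])

```text
time_s: 18.7
tcp_pos: [0.5794, -0.0043, 0.1374]
eef_rot: [180.0, 0.0, -70.6]
contact_force: [0.7, 0.8, 0.8]
gripper_width: 0.0004
gripper_force: 0.0
```

Nothing is touched at 0.1374, so the pin is below rim level. I'll go down gently until contact.

Emit:
jog_arm(moves=[[[0, 0, 0.1], 0, 0], [[0, 0, 0.1], 0, 0], [[0, 0, 0.1], 0, 0], [[0, 0, 0], 0, 0]])

```text
time_s: 19.2
tcp_pos: [0.5794, -0.0043, 0.1345]
eef_rot: [180.0, 0.0, -70.6]
contact_force: [-0.2, 0.1, 0.3]
gripper_width: 0.0001
gripper_force: 0.0
```

Emit:
jog_arm(moves=[[[0, 0, 0.06], 0, 0], [[0, 0, 0], 0, 0]])

```text
time_s: 19.45
tcp_pos: [0.5794, -0.0042, 0.1339]
eef_rot: [180.0, 0.0, -70.6]
contact_force: [0.1, 0.8, 0.8]
gripper_width: 0.0004
gripper_force: 0.0
```

Emit:
jog_arm(moves=[[[0, 0, 0.06], 0, 0], [[0, 0, 0], 0, 0]])

```text
time_s: 19.7
tcp_pos: [0.5794, -0.0043, 0.1333]
eef_rot: [180.0, 0.0, -70.6]
contact_force: [-0.0, 0.3, 0.4]
gripper_width: 0.0007
gripper_force: 0.0
```

Emit:
jog_arm(moves=[[[0, 0, 0.06], 0, 0], [[0, 0, 0], 0, 0]])

```text
time_s: 19.95
tcp_pos: [0.5795, -0.0043, 0.133]
eef_rot: [-180.0, -0.0, -70.6]
contact_force: [-1.2, 1.4, 2.6]
gripper_width: 0.0006
gripper_force: 1.2
```

Emit:
jog_arm(moves=[[[0, 0, 0.05], 0, 0], [[0, 0, 0], 0, 0]])

```text
time_s: 20.2
tcp_pos: [0.5796, -0.0043, 0.1328]
eef_rot: [-180.0, -0.0, -70.6]
contact_force: [-1.1, -0.0, 5.9]
gripper_width: 0.0007
gripper_force: 2.9
```

Contact comes at z=0.133, exactly the ring's home height, and it's firm. I'll retreat.

Emit:
jog_arm(moves=[[[0, 0, -0.5], 0, 0], [[0, 0, -2], 0, 0], [[0, 0, -3], 0, 0], [[0, 0, -3], 0, 0], [[0, 0, 0], 0, 0], [[0, 0, 0], 0, 0], [[0, 0, 0], 0, 0]])

```text
time_s: 21.08
tcp_pos: [0.5789, -0.0044, 0.2162]
eef_rot: [179.9, 0.0, -70.6]
contact_force: [0.8, 0.5, -0.3]
gripper_width: 0.0
gripper_force: 0.0
```

```bash
python3 -c "
from h import *
s=get_state();print(s['tcp_pos'],s['contact_force'],s['time_s']);print(close_job())"
```

```text
[ 0.57888163 -0.0043502   0.21621629] [ 0.78049585  0.47233005 -0.31893172] 21.075
the job is handed in; nothing more can be done
None
```

I turned the grey swivel about 38° anticlockwise to the very next notch. The pin is fully home (ring top felt at 0.133 m, its home height), the gripper is clear, the arm stayed clear of the jar, screwdriver and spool, and the job was handed in at 21 s.

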